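Open up a cured mould stack

ROBOT

A 6-joint arm with a two-finger parallel gripper is mounted at the origin on the work surface. World frame = base frame: x ahead of the robot, y to its left, z up, the work surface at z = 0. Lengths are in m, angles in rad, forces in N, time in s.
With the tool pointing down it reaches from about 0.35 to 0.85 m from the base axis. Payload 8.1 kg.
Tool frame: the origin (TCP) lies at the very end of the fingers, on their centre line; the grasp point (between the pads) lies 19 mm behind it; z points along the fingers, y is the line along which they close (so a half turn about z gives the same grasp; the last joint's range is limited). The gripper opens to 93 mm and grips with 3 to 60 N. Pads are 15 mm wide; open, the fingers measure 128 mm over their backs; the gripper's body (75 mm by 188 mm) begins 65 mm behind the grasp point.
Start: joints at [-1.253, 0.13, 1.488, -0, 1.523, -0.085], TCP at [0.235, -0.552, 0.219] pointing down, gripper open.
Joint ranges: [-2.96, 2.96], [-0.89, 2.26], [0.02, 2.5], [-1.34, 4.48], [0, 2.73], [-2.66, 2.66]. Speed limits (rad/s): [2.39, 2.39, 2.79, 3.14, 3.14, 3.14].

INTERFACE

Orientations are given as a rotation vector (axis times angle).
In Python, from plant import monitor, eyes, ticket gives the robot as it stands.
- The arm moves only by the tool arm_command, never from a script. Its argument "deltas" is a list that holds one entry, the list of rows, each a list of 6 numbers: the shift along the world's x, y, z in cm, then the turn, a rotation vector about the world's x, y, z in degrees. In form: [[[tx, ty, tz, rx, ry, rz], ...]]. A call has 1 to 12 rows; each row shifts and turns the commanded pose from where the row before left it; what a row does not reach is not made up. A row lasts 1/12 s, in which the tool goes at most 41.7 mm and 7.16 degrees, less where a joint would pass 70% of its speed; a pose out of reach is approached as far as the arm can. A call is refused whole if a number of a shift passes 4.17 or a number of a turn 7.16, either way. A call with a gripper value outside its range is refused whole. "gripper" is the opening, from -1 (shut) to 1 (fully open), set as the call begins (left out, the last holds). The fingers move at their own pace and stop on an object; "squeeze" is the grip in N (left out, the last holds). Time passes only in rows, so rows that do not move let the fingers close. It gives the time, the measured TCP pose, the force, the opening and the grip force at its end, in the units of the state.
- monitor.read_state(): the state, without advancing time (a new reading comes with each control period).
- eyes.read_camera(name): name is "side" or "top"; returns the picture (400x640x3 uint8, blue, green, red); there is no depth.
- eyes.camera_model(name): a dict with "fx", "fy", "cx", "cy" (pixels), "k1" (the pictures are not rectified: a ray, as slopes to the right and down, at radius r is drawn at 1 + k1 r^2 times it, then the intrinsics apply), "rvec" (rotation vector, rad) and "tvec" (3), from world to camera coordinates, as OpenCV has them. Camera axes: x right, y down, z forward; pixel columns grow to the right and rows downward; lengths in m; the calibration is good to about 2 mm. A picture is of the moment at which its call begins. camera_model takes no time and is no camera call.
- ticket.close_job(): hands the job in; it is judged then, once.
The state is a dict: "t": time; "q": joint angles; "dq": joint speeds; "joint_torque": joint torques, N m; "tool_pos": TCP position; "orientation": TCP orientation; "force": force on the tool from outside, world axes, zero at the start; "wrist_torque": the same for the moment, N m; "opening": finger opening in m; "gripper_force": force on a finger pad.
Only numpy, scipy, OpenCV 4.12 (cv2) and the standard library are available. Lean on these libraries where they do the work, as an engineer would, in place of code of your own. Each camera call takes 0.05 s, during which the arm holds its last target. There are 200 camera calls.

TASK

Take the cured mould stack apart from the top down, one piece at a time: the steel weight goes on the round black rubber mat, then the blue cover on the dark grey steel plate with the blue outline, then the orange cast on the white plaster bat with the orange outline, and last the mustard-coloured mould block on the green board. Set each piece down without dropping it, upright, in the middle of its place and lined up with its outline (either way round), and let go of it before taking the next. Leave the cream bowl and the blue-lidded jar standing where they are.

Things in the scene. Friction and masses are not known exactly. Their poses are not given: they have to be found in the camera images.
- weight: Loose steel weight, top of the stack: an upright cylinder 54 mm in diameter and 34 mm high, with a round black knob 26 mm in diameter and 28 mm high on its top (62 mm high in all) to take it by. About 0.65 kg. Origin: centre of its underside, z up.
- cover: Loose blue-painted metal cover, a plain block 50 x 96 x 20 mm (x, y, z), second in the stack, under the weight; only its two ends and narrow edges show at first. About 0.26 kg. Origin: centre of its underside; z up, its long side lies along its y axis, its short side along x.
- cast: Loose orange ceramic cast with cream patches, third in the stack, under the cover: a block 56 x 100 x 24 mm (x, y, z) with a 14 mm long, 10 mm high flange at each end (128 mm long in all, 56 mm wide all along). About 0.24 kg. Origin: centre of its underside; z up, its long side lies along its y axis, its short side along x.
- mould_block: Loose mustard-coloured tooling-board mould block, the bottom of the stack, standing on the table: 62 x 156 x 44 mm (x, y, z), with a 36 x 90 mm pocket in its top, hidden by the cast. About 0.32 kg. Origin: centre of its underside; z up, its long side lies along its y axis, its short side along x. The pieces merely rest on one another, each within 5 mm and 0.04 rad of the one below.
- weight_mat: Place for the weight: fixed round black rubber mat 90 mm in diameter, 6 mm thick, with a thin yellow circle. Origin: centre of its underside, on the table.
- cover_rest: Place for the cover: fixed dark grey steel plate 80 x 124 x 8 mm (x, y, z) with a painted bright blue rectangular outline on its flat top. Origin: centre of its underside; z up, its long side lies along its y axis, its short side along x.
- cast_bat: Place for the cast: fixed white plaster bat, a flat slab 86 x 156 x 14 mm (x, y, z) with a painted orange rectangular outline. Origin: centre of its underside; z up, its long side lies along its y axis, its short side along x.
- block_board: Place for the mould block: fixed flat green board 88 x 178 x 10 mm (x, y, z) with a painted mustard rectangular outline. Origin: centre of its underside; z up, its long side lies along its y axis, its short side along x.
- bowl: Bystander to leave alone: loose cream bowl, 92 mm across, 58 mm high. Origin: centre of its underside.
- jar: Bystander to leave alone: loose white jar with a blue lid, 56 mm in diameter, 62 mm high. Origin: centre of its underside.
Things that resemble listed ones, but are neither listed nor needed, are in the scene too. What is shaped like the weight_mat but pink, red or turquoise is not meant.

How it is judged:
On the way, in this order (a step that is already met when the one before it is completed fails the run):
1. the steel weight stands released and at rest on its own place (horizontal distance between weight and weight_mat below 0.015 m and z of weight in the frame of weight_mat between 0.002 and 0.01 m and angle between weight's own z axis and vertical below 0.1 rad and contact force between the fingers and weight below 0.3 N and linear speed of weight below 0.03 m/s), for 0.2 s.
2. the blue cover stands released and at rest on its own place (horizontal distance between cover and cover_rest below 0.015 m and z of cover in the frame of cover_rest between 0.004 and 0.012 m and angle between cover's own z axis and vertical below 0.1 rad and contact force between the fingers and cover below 0.3 N and linear speed of cover below 0.03 m/s and angle between the y axis of cover and the y axis of cover_rest, either way round below 0.2 rad), for 0.2 s.
3. the orange cast stands released and at rest on its own place (horizontal distance between cast and cast_bat below 0.015 m and z of cast in the frame of cast_bat between 0.01 and 0.018 m and angle between cast's own z axis and vertical below 0.1 rad and contact force between the fingers and cast below 0.3 N and linear speed of cast below 0.03 m/s and angle between the y axis of cast and the y axis of cast_bat, either way round below 0.2 rad), for 0.2 s.
4. the mould block stands released and at rest on its own place (horizontal distance between mould_block and block_board below 0.015 m and z of mould_block in the frame of block_board between 0.006 and 0.014 m and angle between mould_block's own z axis and vertical below 0.1 rad and contact force between the fingers and mould_block below 0.3 N and linear speed of mould_block below 0.03 m/s and angle between the y axis of mould_block and the y axis of block_board, either way round below 0.2 rad), for 0.2 s.
At the end, for the whole second after the job is handed in: Weight on the round mat, cover on the dark steel plate, cast on the plaster bat, mould block on the green board: each within 15 mm of its place's centre, flat on it (within 4 mm), upright within 0.1 rad, the long pieces aligned within 0.2 rad either way round, all released and at rest (all of step 1 and all of step 2 and all of step 3 and all of step 4); the robot touches nothing.
It fails at once if the cream bowl is shifted by more than 25 mm or knocked over (distance of bowl from where it was at the start of the episode above 0.025 m or angle between bowl's own z axis and vertical above 0.4 rad).
It fails at once if the jar is shifted by more than 25 mm or knocked over (distance of jar from where it was at the start of the episode above 0.025 m or angle between jar's own z axis and vertical above 0.4 rad).
It fails at once if a piece of the stack is dropped: it moves faster than 0.7 m/s (a fall of some 25 mm) with no finger on it ((contact force between the fingers and weight below 0.01 N and linear speed of weight above 0.7 m/s) or (contact force between the fingers and cover below 0.01 N and linear speed of cover above 0.7 m/s) or (contact force between the fingers and cast below 0.01 N and linear speed of cast above 0.7 m/s) or (contact force between the fingers and mould_block below 0.01 N and linear speed of mould_block above 0.7 m/s)).
It also fails if it takes over 128 s, if anything falls off the work surface, if the arm or the gripper's body presses on something with over 40 N, if the wrist force passes 120 N, or if a joint passes its speed limit or range.

## Working session

There is one attempt and no reset: what is moved stays moved. The work goes in short steps, Python scripts to look and compute and a tool call to move; the robot and the scene stay as the last step left them, time stands still between calls to the robot, and variables do not carry over. Pictures are saved under pics/ and viewed, at most 14 in all, crops included, and the job is handed in when it is done.

Besides the shell and the picture viewer there is one more tool, called after "Call:" as name(argument=value, ...) on one line, values as JSON. arm_command: Moves the arm, as the interface text tells. Its arguments: {"type":"object","properties":{"deltas":{"type":"array"},"gripper":{"type":"number"},"squeeze":{"type":"number"}},"required":["deltas"]}

```bash
ls; mkdir -p pics; python3 - <<'E'
from plant import monitor, eyes
import cv2
for n in ("top","side"):
    cv2.imwrite(f"pics/{n}0.png",eyes.read_camera(n)); print(n,eyes.camera_model(n))
s=monitor.read_state(); print(s["t"],s["tool_pos"],s["orientation"],s["opening"])
E
```

```text
pics
top {'fx': 438.36176956211705, 'fy': 438.36176956211705, 'cx': 322.42132123848046, 'cy': 197.6011571163621, 'k1': 0.02205900092920969, 'rvec': array([ 2.13067556, -2.15932572,  0.16985354]), 'tvec': array([-0.04155382,  0.5224983 ,  1.15804755])}
side {'fx': 501.22008895973084, 'fy': 501.22008895973084, 'cx': 319.3503662789364, 'cy': 200.7871543173731, 'k1': 0.024700190508500065, 'rvec': array([ 0.80060921, -2.34326009,  1.37000469]), 'tvec': array([0.36286652, 0.23911024, 1.03153487])}
0.1 [ 0.23504589 -0.55151108  0.21772795] [-3.07655868e+00 -6.28093443e-01  3.06873532e-04] 0.09312910745205244
```

View pics/top0.png

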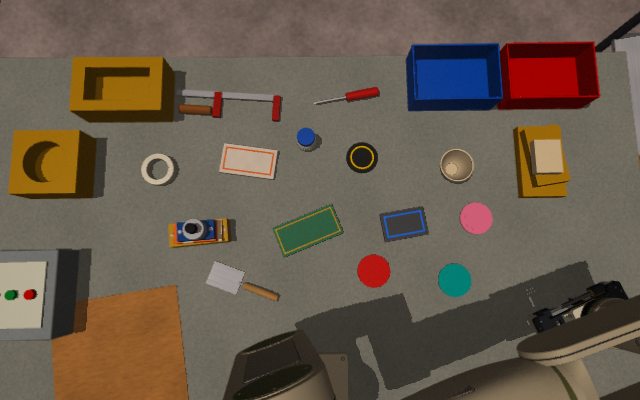

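View pics/side0.png

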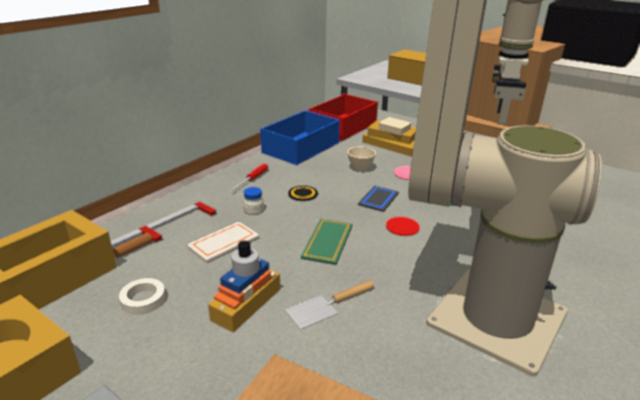

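The top view shows the stack at (198,232). Its places are the black mat with the yellow circle at (362,157), the grey plate with the blue outline at (404,224), the white bat with the orange outline at (249,161) and the green board at (308,230).

Things that could be mistaken for them:
- **Mat:** the pink (476,218), red (373,270) and turquoise (454,279) discs, and the white ring (157,169).
- **Stack or block:** the mustard boxes (122,88) and (52,163), and the mustard pile with a cream top (541,160).

The bystanders are the jar (306,138) and the bowl (457,165).

```bash
cat > h.py <<'E'
import numpy as np, cv2
from plant import monitor, eyes
def cam(n):
    m=eyes.camera_model(n); R=cv2.Rodrigues(m["rvec"])[0]; return m,R,-R.T@m["tvec"]
def ray(n,uv):
    m,R,c=cam(n); p=np.atleast_2d(np.array(uv,float))
    d=(p-[m["cx"],m["cy"]])/[m["fx"],m["fy"]]; s=d.copy()
    for _ in range(10): s=d/(1+m["k1"]*(s**2).sum(1,keepdims=True))
    return c,np.c_[s,np.ones(len(s))]@R
def plane(n,uv,z):
    c,d=ray(n,uv); return c+d*((z-c[2])/d[:,2:])
def mask(im,lo,hi,roi):
    x,y,w,h=roi; m=np.zeros(im.shape[:2],np.uint8)
    m[y:y+h,x:x+w]=cv2.inRange(cv2.cvtColor(im,cv2.COLOR_BGR2HSV),lo,hi)[y:y+h,x:x+w]; return m
def rect(n,m,z):
    """min-area rectangle, in world, of all mask pixels cast on plane z: centre, sizes, long-axis angle deg"""
    ys,xs=np.nonzero(m); P=plane(n,np.c_[xs,ys],z)[:,:2]
    (c,s,a)=cv2.minAreaRect((P*1000).astype(np.float32))
    if s[0]<s[1]: a+=90; s=s[::-1]
    return np.round(c,1),np.round(s,1),round((a+90)%180-90,1),len(xs)
E
python3 - <<'E'
from h import *
t=cv2.imread("pics/top0.png"); s=cv2.imread("pics/side0.png")
B=((100,120,60),(130,255,255)); O=((3,120,120),(18,255,255)); Y=((20,90,90),(35,255,255)); G=((50,60,30),(85,255,255)); M=((15,110,60),(28,255,255))
for nm,rg,z,rt,rs in [("mat",Y,.006,(340,135,45,45),(280,175,45,30)),("cover_rest",B,.008,(375,200,60,45),(350,180,55,35)),
  ("cast_bat",O,.014,(215,138,68,45),(185,218,80,45)),("board",G,.010,(268,200,80,60),(300,215,55,50))]:
    print(nm,rect("top",mask(t,*rg,rt),z),rect("side",mask(s,*rg,rs),z))
R=(160,210,80,45)
print("cast top",rect("top",mask(t,*O,R),.068)); print("cover",rect("top",mask(t,*B,R),.088)); print("mustard",rect("top",mask(t,*M,R),.044))
a=cv2.resize(t[200:260,150:250],None,fx=6,fy=6,interpolation=2); b=cv2.resize(s[230:330,200:290],None,fx=4,fy=4,interpolation=2)
o=np.zeros((400+360,600,3),np.uint8); 
o=np.zeros((400,800,3),np.uint8); a=cv2.resize(a,(440,264)); o[:264,:440]=a; o[:400,440:800]=b
cv2.imwrite("pics/crop.png",o)
c,_=ray("top",[[0,0]]); print(c, ray("side",[[0,0]])[0])
for z in (.15,): print(plane("top",[[193,230]],z), plane("side",[[244,246]],z))
E
```

```text
mat (array([ 642.9, -161.9]), array([65.9, 64.4]), 89.3, 141) (array([ 641., -161.]), array([73.7, 73.5]), -51.3, 168)
cover_rest (array([ 451., -274.]), array([107.9,  62.3]), -80.5, 261) (array([ 449.1, -271.6]), array([110.3,  65.3]), -79.7, 181)
cast_bat (array([635.1, 160.2]), array([138.5,  66.4]), 81.4, 213) (array([671.2, 221. ]), array([0., 0.]), 0.0, 1)
board (array([436. ,  -5.9]), array([177.2,  87.5]), -68.4, 1660) (array([431. ,   0.9]), array([180.1,  87.1]), -68.4, 1048)
cast top (array([430.6, 281. ]), array([152.8,  59.5]), -85.2, 185)
cover (array([433.7, 281.5]), array([93.3, 48.6]), -86.2, 198)
mustard (array([431. , 284.4]), array([162.9,  65.6]), -84.9, 394)
[ 0.34043654 -0.04020452  1.22404733] [-0.17507795  0.84497051  0.71293937]
[[0.42907729 0.26944096 0.15      ]] [[0.42517447 0.28685629 0.15      ]]
```

View pics/crop.png

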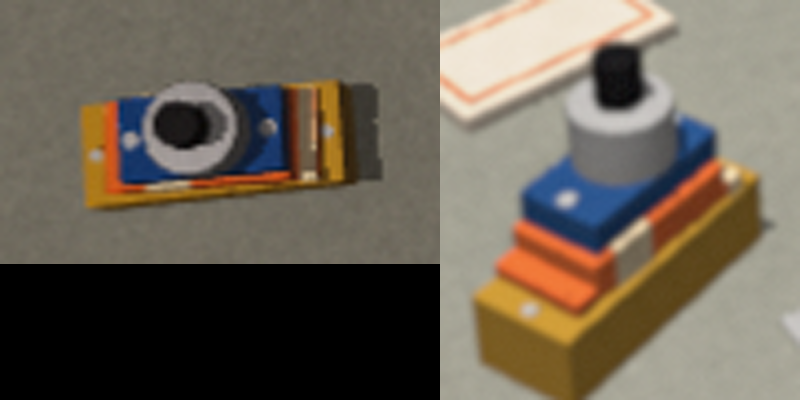

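The crop shows the real stack: black knob on the grey weight, blue cover, orange cast with cream patches and flanges at its foot, and the mustard block. Next I refine the knob position, the board outline and the bat.

```bash
python3 - <<'E'
from h import *
t=cv2.imread("pics/top0.png"); s=cv2.imread("pics/side0.png")
Y=((18,100,90),(40,255,255))
for n,im,r in (("top",t,(268,200,80,60)),("side",s,(300,215,55,50))):
    m=mask(im,(15,80,80),(38,255,255),r); print("board outline",n,rect(n,m,.010))
print("bat side",rect("side",mask(s,(3,70,140),(18,255,255),(185,218,80,22)),.014))
# white bat
print("bat white",rect("top",cv2.morphologyEx(mask(t,(0,0,150),(30,255,255),(212,138,72,45)),cv2.MORPH_CLOSE,np.ones((3,3))),.014))
# knob
for n,im,r in (("top",t,(180,218,22,22)),("side",s,(235,238,20,24))):
    m=mask(im,(0,0,0),(180,255,50),r); 
    k,l,st,c=cv2.connectedComponentsWithStats(m); i=1+st[1:,4].argmax(); print("knob",n,st[i],c[i])
print(plane("top",[[190.5,228.4]],.15),plane("side",[[244.3,243.5]],.15))
# jar/bowl
print("jar",plane("top",[[306,136]],.062),"bowl",plane("top",[[457,165]],.058))
E
```

```text
board outline top (array([436.7,  -6.1]), array([169.4,  75.5]), -68.3, 334)
board outline side (array([434.9,  -5. ]), array([171.2,  76.7]), -68.2, 296)
bat side (array([630. , 145.5]), array([109.6,  71.4]), 81.5, 120)
bat white (array([634.3, 160.1]), array([153.4,  83.4]), 81.4, 1570)
knob top [185 224  13  10 105] [191.20952381 228.18095238]
knob side [239 242  12  15 149] [244.14765101 248.86577181]
[[0.43307671 0.27564187 0.15      ]] [[0.43079063 0.28035751 0.15      ]]
jar [[ 0.68978675 -0.00574066  0.062     ]] bowl [[ 0.60409064 -0.4157082   0.058     ]]
```

Call:
arm_command(deltas=[[[2,3.5,0,0,0,3],[2,3.5,0,0,0,3],[2,3.5,0,0,0,3],[2,3.5,0,0,0,3],[2,3.5,0,0,0,3],[2,3.5,0,0,0,3],[2,3.5,0,0,0,3],[2,3.5,0,0,0,3],[2,3.5,0,0,0,3],[2,3.5,0,0,0,3],[2,3.5,0,0,0,3],[2,3.5,0,0,0,3]]], gripper=1, squeeze=40)

```text
t: 1.1
tool_pos: [0.4756, -0.13, 0.2184]
orientation: [-2.731, -1.552, 0.0]
force: [1.2, -0.6, 0.0]
opening: 0.0928
gripper_force: 0.0
```

Call:
arm_command(deltas=[[[-0.36,3.4,-0.1,0,0,2.88],[-0.36,3.4,-0.1,0,0,2.88],[-0.36,3.4,-0.1,0,0,2.88],[-0.36,3.4,-0.1,0,0,2.88],[-0.36,3.4,-0.1,0,0,2.88],[-0.36,3.4,-0.1,0,0,2.88],[-0.36,3.4,-0.1,0,0,2.88],[-0.36,3.4,-0.1,0,0,2.88],[-0.36,3.4,-0.1,0,0,2.88],[-0.36,3.4,-0.1,0,0,2.88],[-0.36,3.4,-0.1,0,0,2.88],[-0.36,3.4,-0.1,0,0,2.88]]])

```text
t: 2.1
tool_pos: [0.4312, 0.2776, 0.2062]
orientation: [-2.147, -2.294, 0.001]
force: [0.4, -0.5, 0.7]
opening: 0.093
gripper_force: 0.0
```

Call:
arm_command(deltas=[[[0,0,0,0,0,0],[0,0,0,0,0,0],[0,0,0,0,0,0]]])

```text
t: 2.35
tool_pos: [0.4317, 0.2756, 0.2061]
orientation: [2.15, 2.291, -0.002]
force: [-0.4, 0.6, -2.1]
opening: 0.0934
gripper_force: 0.0
```

```bash
python3 - <<'E'
from h import *
s=eyes.read_camera("side"); t=eyes.read_camera("top")
o=np.zeros((400,800,3),np.uint8); o[:,:400]=cv2.resize(s[180:330,170:320],(400,400)); o[:,400:]=cv2.resize(t[180:280,150:250],(400,400)); cv2.imwrite("pics/p1.png",o)
E
```

```text
(no output)
```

View pics/p1.png

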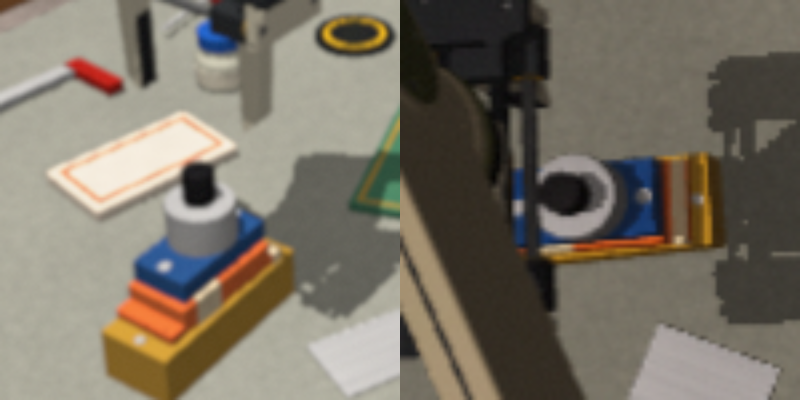

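The left half shows the open finger tips at (140,85) and (255,122), straddling the line above the knob at (199,170). I project the TCP into both views to confirm before descending.

```bash
python3 - <<'E'
from h import *
print(plane("side",[[170+197*.375,180+103*.375]],.206), monitor.read_state()["tool_pos"])
for n in("top","side"):
    m=eyes.camera_model(n); K=np.array([[m["fx"],0,m["cx"]],[0,m["fy"],m["cy"]],[0,0,1]])
    print(n,cv2.projectPoints(np.array([[.432,.277,.206],[.432,.277,.15]]),m["rvec"],m["tvec"],K,np.array([m["k1"],0,0,0]))[0].ravel())
E
```

```text
[[0.43048124 0.27707067 0.206     ]] [0.43221095 0.27492715 0.20647439]
top [182.81188955 226.89092915 189.92634169 228.84827233]
side [243.33286381 218.35085291 245.06915869 242.52462825]
```

Call:
arm_command(deltas=[[[0,0.1,-2,0,0,0],[0,0,-2,0,0,0],[0,0,-1.5,0,0,0],[0,0,-1.2,0,0,0],[0,0,-0.7,0,0,0],[0,0,-0.5,0,0,0],[0,0,0,0,0,0],[0,0,0,0,0,0]]])

```text
t: 3.12
tool_pos: [0.4324, 0.2769, 0.1282]
orientation: [2.15, 2.29, 0.001]
force: [-1.0, 1.2, 0.1]
opening: 0.0931
gripper_force: 0.0
```

Call:
arm_command(deltas=[[[0,0,-0.2,0,0,0],[0,0,0,0,0,0],[0,0,0,0,0,0],[0,0,0,0,0,0],[0,0,0,0,0,0],[0,0,0,0,0,0],[0,0,0,0,0,0],[0,0,0,0,0,0],[0,0,0,0,0,0],[0,0,0,0,0,0]]], gripper=-1, squeeze=40)

```text
t: 3.95
tool_pos: [0.4321, 0.277, 0.1256]
orientation: [2.15, 2.291, 0.0]
force: [1.4, -0.4, 0.5]
opening: 0.0309
gripper_force: 2.0
```

Call:
arm_command(deltas=[[[0,0,0.5,0,0,0],[0,0,0.7,0,0,0],[0,0,1,0,0,0],[0,0,1,0,0,0],[0,0,1,0,0,0],[0,0,1,0,0,0],[0,0,1,0,0,0],[0,0,0.5,0,0,0],[0,0,0,0,0,0]]])

```text
t: 4.7
tool_pos: [0.433, 0.2775, 0.1947]
orientation: [2.149, 2.29, 0.005]
force: [0.5, -0.4, -6.0]
opening: 0.0257
gripper_force: 39.8
```

```bash
python3 - <<'E'
from h import *
s=eyes.read_camera("side"); t=eyes.read_camera("top")
o=np.zeros((400,800,3),np.uint8); o[:,:400]=cv2.resize(s[180:330,170:320],(400,400)); o[:,400:]=cv2.resize(t[180:280,150:250],(400,400)); cv2.imwrite("pics/p2.png",o)
print(monitor.read_state()["gripper_force"])
E
```

```text
39.83245074748993
```

View pics/p2.png

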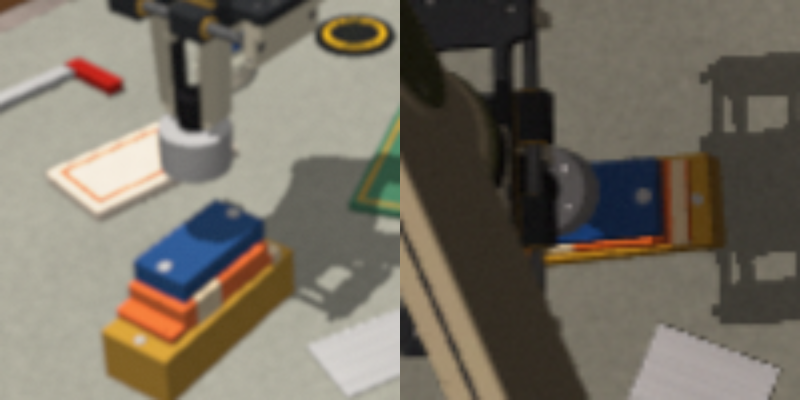

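The right half shows the weight lifted clear in the gripper. The load is about 6 N, as expected, and the cover is undisturbed on the stack. Next I carry the weight to the mat.

Call:
arm_command(deltas=[[[0.7,-1.5,0,0,0,0],[1.4,-2.9,0,0,0,0],[1.5,-3.2,0,0,0,0],[1.5,-3.2,0,0,0,0],[1.5,-3.2,0,0,0,0],[1.5,-3.2,0,0,0,0],[1.5,-3.2,0,0,0,0],[1.5,-3.2,0,0,0,0],[1.5,-3.2,0,0,0,0],[1.5,-3.2,0,0,0,0],[1.5,-3.2,0,0,0,0],[1.5,-3.2,0,0,0,0]]])

```text
t: 5.8
tool_pos: [0.6029, -0.0886, 0.1913]
orientation: [-2.149, -2.29, 0.001]
force: [0.5, 0.2, -5.8]
opening: 0.0253
gripper_force: 39.9
```

Call:
arm_command(deltas=[[[1.4,-2.9,0,0,0,0],[1.4,-2.8,0,0,0,0],[1,-2,0,0,0,0],[0.5,-1.2,0,0,0,0],[0,0,-2,0,0,0],[0,0,-3,0,0,0],[0,0,-3,0,0,0],[0,0,-2.5,0,0,0],[0,0,-1.5,0,0,0],[0,0,-0.5,0,0,0],[0,0,0,0,0,0],[0,0,0,0,0,0]]])

```text
t: 6.8
tool_pos: [0.6467, -0.1762, 0.0688]
orientation: [2.149, 2.29, 0.001]
force: [0.6, -0.1, -5.4]
opening: 0.0255
gripper_force: 39.9
```

```bash
python3 - <<'E'
from h import *
s=eyes.read_camera("side"); t=eyes.read_camera("top")
o=np.zeros((400,800,3),np.uint8); o[:,:400]=cv2.resize(s[130:230,250:350],(400,400)); o[:,400:]=cv2.resize(t[110:210,310:410],(400,400)); cv2.imwrite("pics/p3.png",o)
s=monitor.read_state();print(s["tool_pos"],s["gripper_force"])
E
```

```text
[ 0.64776751 -0.17653131  0.07033883] 39.872639179229736
```

View pics/p3.png

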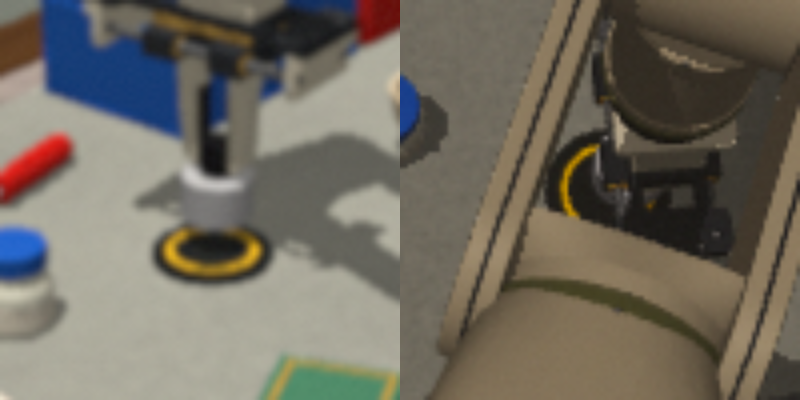

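The weight hangs upright just above the mat. It sits 15 mm too far along -y, which I correct now, and then I lower it by feel.

Call:
arm_command(deltas=[[[-0.3,0.8,0,0,0,0],[-0.2,0.7,0,0,0,0],[0,0,-0.5,0,0,0],[0,0,-0.6,0,0,0],[0,0,-0.4,0,0,0],[0,0,-0.2,0,0,0],[0,0,0,0,0,0]]])

```text
t: 7.48
tool_pos: [0.6402, -0.1609, 0.0492]
orientation: [-2.149, -2.289, 0.001]
force: [-0.9, 0.8, -6.1]
opening: 0.0251
gripper_force: 39.9
```

Call:
arm_command(deltas=[[[0,0,-0.2,0,0,0],[0,0,-0.1,0,0,0],[0,0,0,0,0,0]]])

```text
t: 7.73
tool_pos: [0.6409, -0.1611, 0.0474]
orientation: [-2.15, -2.29, 0.0]
force: [-1.3, 0.4, -5.8]
opening: 0.0252
gripper_force: 39.9
```

Call:
arm_command(deltas=[[[0,0,-0.2,0,0,0],[0,0,0,0,0,0]]])

```text
t: 7.9
tool_pos: [0.6415, -0.1612, 0.0461]
orientation: [2.149, 2.29, 0.001]
force: [-0.4, 0.1, -4.4]
opening: 0.0256
gripper_force: 39.9
```

Call:
arm_command(deltas=[[[0,0,-0.2,0,0,0],[0,0,0,0,0,0]]])

```text
t: 8.07
tool_pos: [0.6423, -0.1614, 0.0455]
orientation: [2.148, 2.289, 0.002]
force: [-0.3, -0.5, 3.3]
opening: 0.0255
gripper_force: 40.0
```

Contact: the vertical force rose from -6 N to +3 N. I release and rise.

Call:
arm_command(deltas=[[[0,0,0,0,0,0],[0,0,0,0,0,0],[0,0,0,0,0,0],[0,0,0,0,0,0],[0,0,0,0,0,0],[0,0,0,0,0,0],[0,0,0,0,0,0]]], gripper=1)

```text
t: 8.65
tool_pos: [0.6409, -0.161, 0.0435]
orientation: [-2.15, -2.291, 0.0]
force: [-0.2, -0.4, 1.1]
opening: 0.0676
gripper_force: 0.0
```

Call:
arm_command(deltas=[[[0,0,1,0,0,0],[0,0,2,0,0,0],[0,0,3,0,0,0],[0,0,3,0,0,0],[0,0,3,0,0,0],[-1,2,0,0,0,0],[-1.5,3,0,0,0,0],[-1.5,3,0,0,0,0],[-1.5,3,0,0,0,0],[-1.5,3,0,0,0,0],[-1.5,3,0,0,0,0],[0,0,0,0,0,0]]])

```text
t: 9.65
tool_pos: [0.554, 0.0137, 0.1644]
orientation: [-2.145, -2.293, -0.002]
force: [-0.2, -0.7, 0.1]
opening: 0.0928
gripper_force: 0.0
```

```bash
python3 - <<'E'
from h import *
s=eyes.read_camera("side"); t=eyes.read_camera("top"); cv2.imwrite("pics/t2.png",t); cv2.imwrite("pics/s2.png",s)
o=np.zeros((400,800,3),np.uint8); o[:,:400]=cv2.resize(s[130:230,250:350],(400,400)); o[:,400:]=cv2.resize(t[110:210,310:410],(400,400)); cv2.imwrite("pics/p4.png",o)
B=((100,120,30),(130,255,255)); O=((3,120,120),(18,255,255)); M=((15,110,60),(28,255,255));R=(160,210,80,45)
for nm,c,z in(("cover",B,.088),("cast",O,.068),("must",M,.044)): print(nm,rect("top",mask(t,*c,R),z))
E
```

```text
cover (array([433.9, 280.7]), array([94.8, 49.3]), -85.6, 671)
cast (array([430.2, 281. ]), array([152.9,  60.3]), -85.3, 182)
must (array([431.1, 283.8]), array([164.2,  65.6]), -84.9, 402)
```

View pics/p4.png

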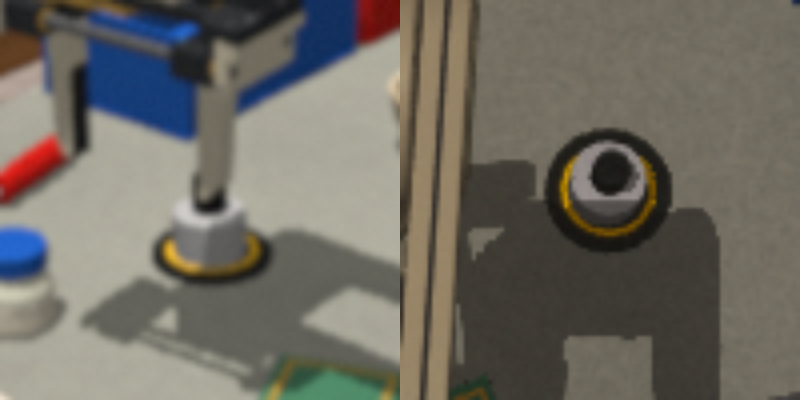

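The weight stands centred on the mat at crop (609,185), upright and released. The cover measures 95 x 49 mm at (434,281), which fits its given size. Next I take it.

Call:
arm_command(deltas=[[[-1.2,2.7,0,0,0,0.6],[-1.2,2.7,0,0,0,0],[-1.2,2.7,0,0,0,0],[-1.2,2.7,0,0,0,0],[-1.2,2.7,0,0,0,0],[-1.2,2.7,0,0,0,0],[-1.2,2.7,0,0,0,0],[-1.2,2.6,0,0,0,0],[-1.2,2.6,0,0,0,0],[-1.2,2.6,0,0,0,0],[0,0,0,0,0,0],[0,0,0,0,0,0]]])

```text
t: 10.75
tool_pos: [0.4365, 0.2764, 0.1641]
orientation: [2.135, 2.303, 0.001]
force: [0.3, -0.3, -0.8]
opening: 0.0932
gripper_force: 0.0
```

Call:
arm_command(deltas=[[[0,0,-2,0,0,0],[0,0,-2.5,0,0,0],[0,0,-2,0,0,0],[0,0,-1,0,0,0],[0,0,-0.6,0,0,0],[0,0,-0.4,0,0,0],[0,0,0,0,0,0],[0,0,0,0,0,0]]])

```text
t: 11.42
tool_pos: [0.4369, 0.276, 0.0796]
orientation: [2.138, 2.301, 0.002]
force: [0.0, 0.2, 0.9]
opening: 0.0934
gripper_force: 0.0
```

Call:
arm_command(deltas=[[[-0.3,0.5,-0.4,0,0,0],[0,0,-0.3,0,0,0],[0,0,-0.2,0,0,0],[0,0,0,0,0,0]]])

```text
t: 11.75
tool_pos: [0.4326, 0.2811, 0.0693]
orientation: [-2.137, -2.303, 0.001]
force: [-0.1, -0.1, 0.7]
opening: 0.0928
gripper_force: 0.0
```

Call:
arm_command(deltas=[[[0,0,0,0,0,0],[0,0,0,0,0,0],[0,0,0,0,0,0],[0,0,0,0,0,0],[0,0,0,0,0,0],[0,0,0,0,0,0],[0,0,0,0,0,0],[0,0,0,0,0,0],[0,0,0,0,0,0],[0,0,0,0,0,0]]], gripper=-1, squeeze=35)

```text
t: 12.58
tool_pos: [0.4331, 0.281, 0.0697]
orientation: [2.138, 2.302, 0.0]
force: [1.1, -0.5, 0.2]
opening: 0.0495
gripper_force: 35.0
```

Call:
arm_command(deltas=[[[0,0,0.3,0,0,0],[0,0,0.5,0,0,0],[0,0,0.8,0,0,0],[0,0,1,0,0,0],[0,0,1.5,0,0,0],[0,0,1.5,0,0,0],[0,0,1.5,0,0,0],[0,0,1,0,0,0],[0,0,0,0,0,0]]])

```text
t: 13.33
tool_pos: [0.4347, 0.282, 0.1542]
orientation: [2.137, 2.301, 0.008]
force: [0.7, 0.6, -3.5]
opening: 0.0493
gripper_force: 35.0
```

```bash
python3 - <<'E'
from h import *
s=eyes.read_camera("side"); t=eyes.read_camera("top")
o=np.zeros((400,800,3),np.uint8); o[:,:400]=cv2.resize(s[180:330,170:320],(400,400)); o[:,400:]=cv2.resize(t[180:280,150:250],(400,400)); cv2.imwrite("pics/p5.png",o)
E
```

```text
(no output)
```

View pics/p5.png

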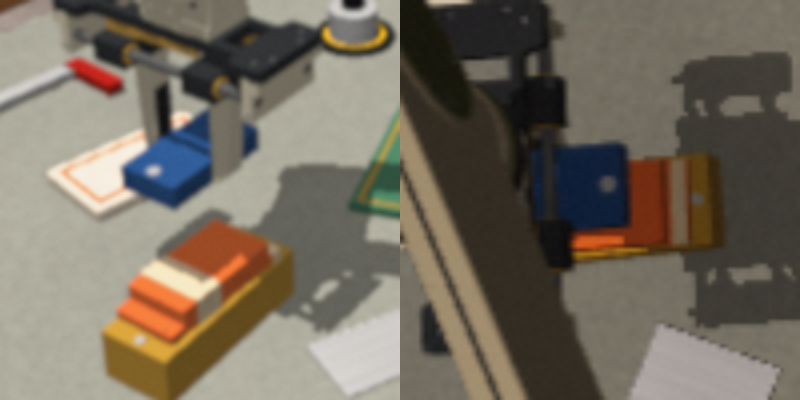

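The cover alone is lifted and level at crop (190,160), and the cast stays on the block. Next I carry it to the grey plate.

Call:
arm_command(deltas=[[[0.09,-1.5,0,0,0,0.3],[0.09,-2.5,0,0,0,0.3],[0.09,-3.5,0,0,0,0.3],[0.09,-3.5,0,0,0,0.3],[0.09,-3.5,0,0,0,0.3],[0.09,-3.5,0,0,0,0.3],[0.09,-3.5,0,0,0,0.3],[0.09,-3.5,0,0,0,0.3],[0.09,-3.5,0,0,0,0.3],[0.09,-3.5,0,0,0,0.3],[0.09,-3.5,0,0,0,0.3],[0.09,-3.5,0,0,0,0.3]]])

```text
t: 14.43
tool_pos: [0.4427, -0.1104, 0.1494]
orientation: [-2.063, -2.367, 0.001]
force: [-0.3, 0.2, -2.6]
opening: 0.0495
gripper_force: 35.0
```

Call:
arm_command(deltas=[[[0.09,-3.5,0,0,0,0.3],[0.09,-3.5,0,0,0,0.3],[0.09,-3.5,0,0,0,0.3],[0.09,-2.8,0,0,0,0.3],[0.09,-1.8,0,0,0,0.3],[0.09,-1.3,0,0,0,0.3],[0,0,-2,0,0,0],[0,0,-3,0,0,0],[0,0,-3,0,0,0],[0,0,-2,0,0,0],[0,0,0,0,0,0],[0,0,0,0,0,0]]])

```text
t: 15.43
tool_pos: [0.4478, -0.2715, 0.0489]
orientation: [-2.023, -2.397, 0.0]
force: [0.1, 0.5, -2.2]
opening: 0.0496
gripper_force: 35.0
```

```bash
python3 - <<'E'
from h import *
s=eyes.read_camera("side")
st=monitor.read_state();print(st["tool_pos"],st["orientation"],st["force"])
cv2.imwrite("pics/p6.png",cv2.resize(s[130:250,320:440],(400,400)))
E
```

```text
[ 0.44925732 -0.27257242  0.05087608] [-2.02581558e+00 -2.40012997e+00 -5.86419106e-05] [-0.3619478   0.12240753 -1.9004139 ]
```

View pics/p6.png

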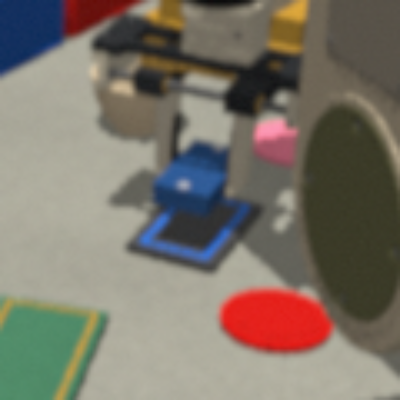

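The cover hangs level over the blue outline at crop (195,230). I lower it.

Call:
arm_command(deltas=[[[0.1,0,-1,0,0,0],[0,0,-1,0,0,0],[0,0,-0.8,0,0,0],[0,0,-0.5,0,0,0],[0,0,-0.3,0,0,0],[0,0,0,0,0,0],[0,0,0,0,0,0]]])

```text
t: 16.07
tool_pos: [0.4501, -0.2729, 0.0145]
orientation: [-2.027, -2.4, 0.0]
force: [0.4, 0.8, -2.5]
opening: 0.0499
gripper_force: 35.0
```

Call:
arm_command(deltas=[[[0,0,-0.1,0,0,0],[0,0,-0.1,0,0,0],[0,0,0,0,0,0]]])

```text
t: 16.32
tool_pos: [0.4504, -0.2731, 0.0128]
orientation: [2.027, 2.4, 0.0]
force: [0.1, 0.2, -3.5]
opening: 0.0497
gripper_force: 35.0
```

Call:
arm_command(deltas=[[[0,0,-0.1,0,0,0],[0,0,-0.1,0,0,0],[0,0,0,0,0,0]]])

```text
t: 16.57
tool_pos: [0.4501, -0.2729, 0.0105]
orientation: [-2.027, -2.4, 0.0]
force: [-0.5, 0.0, -2.5]
opening: 0.0495
gripper_force: 35.0
```

Call:
arm_command(deltas=[[[0,0,-0.1,0,0,0],[0,0,0,0,0,0]]])

```text
t: 16.73
tool_pos: [0.4503, -0.2731, 0.0097]
orientation: [2.027, 2.4, -0.0]
force: [0.2, -0.0, -2.2]
opening: 0.0498
gripper_force: 35.0
```

Call:
arm_command(deltas=[[[0,0,-0.05,0,0,0],[0,0,0,0,0,0]]])

```text
t: 16.9
tool_pos: [0.4503, -0.2731, 0.0097]
orientation: [2.027, 2.4, -0.0]
force: [-2.8, 1.8, 5.1]
opening: 0.0495
gripper_force: 35.0
```

Contact again. I release, rise, swing back towards the stack and check the placement and the cast.

Call:
arm_command(deltas=[[[0,0,0,0,0,0],[0,0,0,0,0,0],[0,0,0,0,0,0],[0,0,0,0,0,0],[0,0,0,0,0,0],[0,0,0,0,0,0],[0,0,0,0,0,0]]], gripper=1)

```text
t: 17.48
tool_pos: [0.4502, -0.273, 0.0091]
orientation: [-2.027, -2.4, -0.0]
force: [-0.9, -0.3, -0.1]
opening: 0.0904
gripper_force: 0.0
```

Call:
arm_command(deltas=[[[0,0,0.5,0,0,0],[0,0,1.5,0,0,0],[0,0,3,0,0,0],[0,0,3,0,0,0],[0,0,3,0,0,0],[0,2,2,0,0,0],[0,3.5,0,0,0,0],[0,3.5,0,0,0,0],[0,3.5,0,0,0,0],[0,3.5,0,0,0,0],[0,3.5,0,0,0,0],[0,3.5,0,0,0,0]]])

```text
t: 18.48
tool_pos: [0.45, -0.0415, 0.1397]
orientation: [2.027, 2.399, 0.001]
force: [0.4, 0.5, 0.3]
opening: 0.0931
gripper_force: 0.0
```

```bash
python3 - <<'E'
from h import *
s=eyes.read_camera("side"); t=eyes.read_camera("top"); cv2.imwrite("pics/t3.png",t); cv2.imwrite("pics/s3.png",s)
B=((100,120,30),(130,255,255)); O=((0,60,60),(19,255,255)); M=((20,110,60),(28,255,255));R=(160,210,80,45)
m=mask(t,*M,R); print("must",rect("top",m,.044))
m=mask(t,*O,R); m=cv2.morphologyEx(m,cv2.MORPH_OPEN,np.ones((2,2)));print("cast",rect("top",m,.060))
o=np.zeros((400,800,3),np.uint8); o[:,:400]=cv2.resize(t[180:280,150:250],(400,400),interpolation=0); o[:,400:]=cv2.resize(t[175:275,355:455],(400,400)); cv2.imwrite("pics/p7.png",o)
print(monitor.read_state()["tool_pos"])
E
```

```text
must (array([429.4, 286.6]), array([152.3,  60.6]), -83.9, 63)
cast (array([427.3, 280.3]), array([156.5,  66.9]), -86.1, 1365)
[ 0.45004026 -0.03881108  0.13954078]
```

View pics/p7.png

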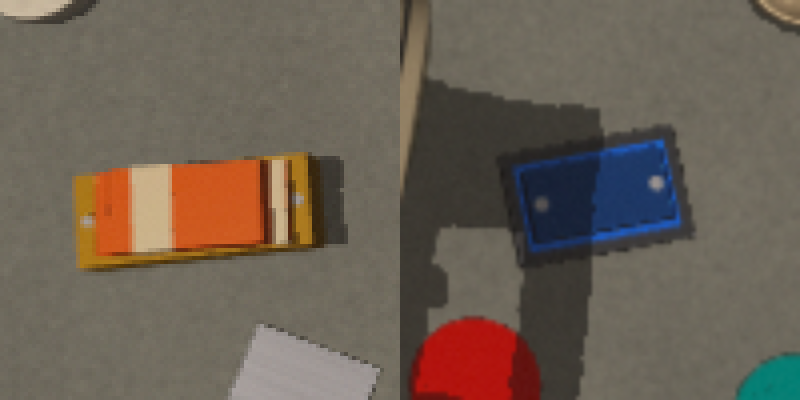

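The cover sits centred and aligned inside the blue outline at crop (598,193). The cast's flange ends are at crop (97,213) and (290,201). I compute its centre from those edges.

```bash
python3 - <<'E'
from h import *
f=lambda p:[[150+x/4-.4,180+y/4-.4] for x,y in p]
e=plane("top",f([(97,212),(290,201)]),.054); print("flange ends",e[:,:2],np.linalg.norm(e[0]-e[1]),e.mean(0))
w=plane("top",f([(175,163),(178,250)]),.068); print("width pts",w[:,:2],np.linalg.norm(w[0]-w[1]))
b=plane("top",f([(75,222),(312,200)]),.044); print("block ends",b[:,:2],np.linalg.norm(b[0]-b[1]),b.mean(0))
for z,c in ((.068,[(127,164),(262,160),(262,243),(127,252)]),): print(plane("top",f(c),z)[:,:2])
E
```

```text
flange ends [[0.43081645 0.34748216]
 [0.43630482 0.21998931]] 0.1276109320373875 [0.43356063 0.28373573 0.054     ]
width pts [[0.46130571 0.29296916]
 [0.40410721 0.2892036 ]] 0.05732230883655351
block ends [[0.42511343 0.36515552]
 [0.43758922 0.20749752]] 0.1581508520510464 [0.43135132 0.28632652 0.044     ]
[[0.46108254 0.3244132 ]
 [0.46250269 0.23587812]
 [0.40787415 0.23456418]
 [0.40329646 0.32233817]]
```

Call:
arm_command(deltas=[[[-0.17,2.3,0,0,0,-0.6],[-0.17,3.5,0,0,0,-0.6],[-0.17,3.5,0,0,0,-0.6],[-0.17,3.5,0,0,0,-0.6],[-0.17,3.5,0,0,0,-0.6],[-0.17,3.5,0,0,0,-0.6],[-0.17,3.5,0,0,0,-0.6],[-0.17,3.5,0,0,0,-0.6],[-0.17,3,0,0,0,-0.6],[-0.14,2.3,0,0,0,-0.6],[0,0,0,0,0,0],[0,0,0,0,0,0]]])

```text
t: 19.58
tool_pos: [0.4337, 0.2782, 0.1392]
orientation: [2.147, 2.293, -0.001]
force: [0.4, -0.0, 0.2]
opening: 0.0931
gripper_force: 0.0
```

Call:
arm_command(deltas=[[[0,0,-1.5,0,0,0],[0,0,-2,0,0,0],[0,0,-2,0,0,0],[0,0,-1.5,0,0,0],[0,0,-1,0,0,0],[0,0,-0.4,0,0,0],[0,0,0,0,0,0],[0,0,0,0,0,0]]])

```text
t: 20.25
tool_pos: [0.4342, 0.2776, 0.0559]
orientation: [2.15, 2.29, 0.001]
force: [1.0, 0.4, -0.2]
opening: 0.093
gripper_force: 0.0
```

Call:
arm_command(deltas=[[[-0.1,0.6,-0.4,0,0,0],[0,0,-0.3,0,0,0],[0,0,-0.15,0,0,0],[0,0,0,0,0,0],[0,0,0,0,0,0]]])

```text
t: 20.67
tool_pos: [0.4324, 0.2841, 0.0466]
orientation: [2.149, 2.291, -0.0]
force: [-0.8, -0.1, -0.2]
opening: 0.0928
gripper_force: 0.0
```

Call:
arm_command(deltas=[[[0,0,0,0,0,0],[0,0,0,0,0,0],[0,0,0,0,0,0],[0,0,0,0,0,0],[0,0,0,0,0,0],[0,0,0,0,0,0],[0,0,0,0,0,0],[0,0,0,0,0,0],[0,0,0,0,0,0]]], gripper=-1, squeeze=35)

```text
t: 21.42
tool_pos: [0.4325, 0.284, 0.0467]
orientation: [2.15, 2.291, 0.0]
force: [0.2, -0.5, 0.4]
opening: 0.0557
gripper_force: 35.0
```

Call:
arm_command(deltas=[[[0,0,0.3,0,0,0],[0,0,0.5,0,0,0],[0,0,0.8,0,0,0],[0,0,1,0,0,0],[0,0,1.5,0,0,0],[0,0,1.5,0,0,0],[0,0,1.5,0,0,0],[0,0,1,0,0,0],[0,0,0,0,0,0]]])

```text
t: 22.17
tool_pos: [0.4344, 0.285, 0.1313]
orientation: [2.149, 2.29, 0.008]
force: [0.4, 1.2, -2.3]
opening: 0.0558
gripper_force: 35.0
```

```bash
python3 - <<'E'
from h import *
s=eyes.read_camera("side"); t=eyes.read_camera("top")
o=np.zeros((400,800,3),np.uint8); o[:,:400]=cv2.resize(s[180:330,170:320],(400,400)); o[:,400:]=cv2.resize(t[180:280,150:250],(400,400)); cv2.imwrite("pics/p8.png",o)
E
```

```text
(no output)
```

View pics/p8.png

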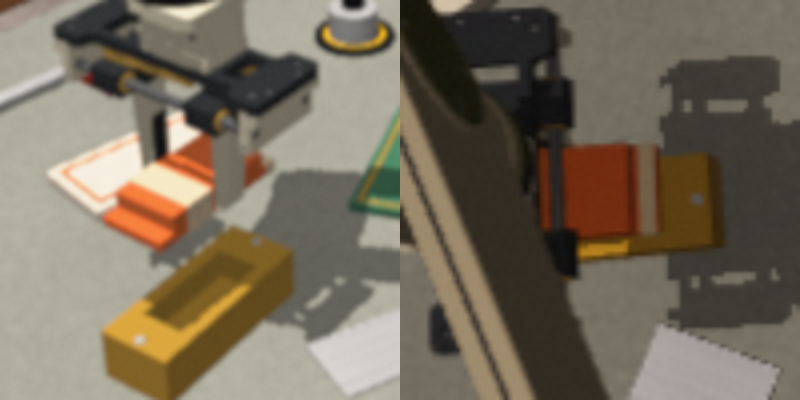

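The cast is lifted level at crop (175,190), and the block's pocket shows on the table below. Next I carry it to the bat.

Call:
arm_command(deltas=[[[1,-0.6,0,0,0,-1.22],[2,-1.25,0,0,0,-1.22],[2.4,-1.5,0,0,0,-1.22],[2.4,-1.5,0,0,0,-1.22],[2.6,-1.6,0,0,0,-1.22],[2.6,-1.6,0,0,0,-1.22],[2.4,-1.5,0,0,0,-1.22],[2,-1.25,0,0,0,-1.22],[1.6,-1,0,0,0,-1.22],[1,-0.7,0,0,0,-1.22],[0,0,0,0,0,0],[0,0,0,0,0,0]]])

```text
t: 23.27
tool_pos: [0.6322, 0.158, 0.1258]
orientation: [-2.381, -2.047, 0.004]
force: [-0.0, 0.0, -2.3]
opening: 0.0554
gripper_force: 35.0
```

Call:
arm_command(deltas=[[[0,0,-1.5,0,0,0],[0,0,-2.5,0,0,0],[0,0,-2,0,0,0],[0,0,-1,0,0,0],[0,0,-0.5,0,0,0],[0,0,0,0,0,0],[0,0,0,0,0,0]]])

```text
t: 23.85
tool_pos: [0.6328, 0.1594, 0.0534]
orientation: [2.38, 2.05, 0.001]
force: [0.7, 0.0, -2.1]
opening: 0.0558
gripper_force: 35.0
```

Call:
arm_command(deltas=[[[0.15,0,-1,0,0,0],[0,0,-1,0,0,0],[0,0,-0.8,0,0,0],[0,0,-0.3,0,0,0],[0,0,-0.1,0,0,0],[0,0,0,0,0,0]]])

```text
t: 24.35
tool_pos: [0.6335, 0.1589, 0.0199]
orientation: [-2.381, -2.049, 0.002]
force: [-0.5, -0.5, -2.1]
opening: 0.0559
gripper_force: 35.0
```

Call:
arm_command(deltas=[[[0,0,-0.1,0,0,0],[0,0,-0.1,0,0,0],[0,0,0,0,0,0]]])

```text
t: 24.6
tool_pos: [0.6342, 0.159, 0.0189]
orientation: [2.381, 2.049, 0.001]
force: [-0.0, -0.0, -2.2]
opening: 0.0555
gripper_force: 35.0
```

Call:
arm_command(deltas=[[[0,0,-0.1,0,0,0],[0,0,0,0,0,0]]])

```text
t: 24.77
tool_pos: [0.6341, 0.1591, 0.0177]
orientation: [2.381, 2.049, 0.0]
force: [0.6, -0.7, -3.1]
opening: 0.056
gripper_force: 35.0
```

Call:
arm_command(deltas=[[[0,0,-0.1,0,0,0],[0,0,0,0,0,0]]])

```text
t: 24.93
tool_pos: [0.6342, 0.1591, 0.0167]
orientation: [2.381, 2.049, 0.0]
force: [0.1, -0.2, -2.6]
opening: 0.0558
gripper_force: 35.0
```

Call:
arm_command(deltas=[[[0,0,-0.1,0,0,0],[0,0,0,0,0,0]]])

```text
t: 25.1
tool_pos: [0.6342, 0.1591, 0.0167]
orientation: [2.381, 2.049, 0.0]
force: [-4.2, -0.3, 4.7]
opening: 0.0555
gripper_force: 35.0
```

Contact. I release, rise and move aside to check.

Call:
arm_command(deltas=[[[0,0,0,0,0,0],[0,0,0,0,0,0],[0,0,0,0,0,0],[0,0,0,0,0,0],[0,0,0,0,0,0],[0,0,0,0,0,0],[0,0,0,0,0,0]]], gripper=1)

```text
t: 25.68
tool_pos: [0.634, 0.159, 0.0155]
orientation: [-2.381, -2.049, 0.0]
force: [-0.4, -1.0, -0.3]
opening: 0.0924
gripper_force: 0.0
```

Call:
arm_command(deltas=[[[0,0,0.5,0,0,0],[0,0,1.5,0,0,0],[0,0,3,0,0,0],[0,0,3,0,0,0],[0,0,3,0,0,0],[-1.5,-1.5,1,0,0,0],[-2.5,-2.2,0,0,0,0],[-2.8,-2.5,0,0,0,0],[-2.8,-2.5,0,0,0,0],[-2.8,-2.5,0,0,0,0],[-2.5,-2.3,0,0,0,0],[-1.5,-1.5,0,0,0,0]]])

```text
t: 26.68
tool_pos: [0.4681, 0.0075, 0.1368]
orientation: [2.381, 2.048, 0.0]
force: [0.5, 0.1, -0.1]
opening: 0.093
gripper_force: 0.0
```

```bash
python3 - <<'E'
from h import *
s=eyes.read_camera("side"); t=eyes.read_camera("top"); cv2.imwrite("pics/t4.png",t)
M=((15,110,50),(30,255,255));R=(160,205,75,50)
m=mask(t,*M,R); print("must",rect("top",m,.044))
o=np.zeros((400,800,3),np.uint8); o[:,:400]=cv2.resize(t[180:280,150:250],(400,400),interpolation=0); o[:,400:]=cv2.resize(t[110:210,200:300],(400,400)); cv2.imwrite("pics/p9.png",o)
print(monitor.read_state()["tool_pos"])
E
```

```text
must (array([431.2, 282.9]), array([166. ,  65.7]), -85.0, 1502)
[0.46863361 0.0071772  0.137036  ]
```

View pics/p9.png

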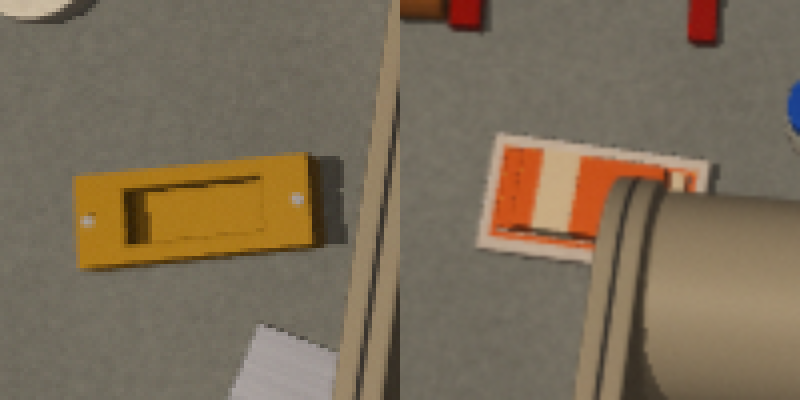

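The cast lies inside the orange outline at crop (595,195) with even margins. The block is clear: its top-face ends are at crop (75,222) and (312,200), which puts its centre at about (431,286) mm.

Call:
arm_command(deltas=[[[-0.37,2,0,0,0,1.35],[-0.37,3,0,0,0,1.35],[-0.37,3.2,0,0,0,1.35],[-0.37,3.3,0,0,0,1.35],[-0.37,3.3,0,0,0,1.35],[-0.37,3.3,0,0,0,1.35],[-0.37,3.3,0,0,0,1.35],[-0.37,3,0,0,0,1.35],[-0.37,2.3,0,0,0,1.35],[-0.37,1.4,0,0,0,1.35],[0,0,0,0,0,0],[0,0,0,0,0,0]]])

```text
t: 27.78
tool_pos: [0.4332, 0.2912, 0.1365]
orientation: [2.121, 2.317, 0.002]
force: [-0.0, -0.4, 0.1]
opening: 0.0932
gripper_force: 0.0
```

Call:
arm_command(deltas=[[[0,0,-1.5,0,0,0],[0,0,-2,0,0,0],[0,0,-1.5,0,0,0],[0,0,-1,0,0,0],[0,0,-1,0,0,0],[0,0,-0.5,0,0,0],[0,0,0,0,0,0]]])

```text
t: 28.37
tool_pos: [0.4326, 0.2894, 0.0597]
orientation: [-2.124, -2.314, 0.002]
force: [-1.1, 0.3, -0.4]
opening: 0.0934
gripper_force: 0.0
```

Call:
arm_command(deltas=[[[-0.15,-0.35,0,0,0,0],[0,0,-1,0,0,0],[0,0,-1.2,0,0,0],[0,0,-1,0,0,0],[0,0,-0.7,0,0,0],[0,0,-0.5,0,0,0],[0,0,0,0,0,0],[0,0,0,0,0,0]]])

```text
t: 29.03
tool_pos: [0.4312, 0.2864, 0.0161]
orientation: [-2.123, -2.315, 0.002]
force: [0.0, -0.0, 0.7]
opening: 0.0934
gripper_force: 0.0
```

Call:
arm_command(deltas=[[[0,0,0,0,0,0],[0,0,0,0,0,0],[0,0,0,0,0,0],[0,0,0,0,0,0],[0,0,0,0,0,0],[0,0,0,0,0,0],[0,0,0,0,0,0],[0,0,0,0,0,0],[0,0,0,0,0,0]]], gripper=-1, squeeze=35)

```text
t: 29.78
tool_pos: [0.4317, 0.2866, 0.0169]
orientation: [2.124, 2.315, 0.001]
force: [-0.7, 0.1, 2.7]
opening: 0.0617
gripper_force: 35.0
```

Call:
arm_command(deltas=[[[0,0,0.3,0,0,0],[0,0,0.5,0,0,0],[0,0,0.8,0,0,0],[0,0,1,0,0,0],[0,0,1.5,0,0,0],[0,0,1.5,0,0,0],[0,0,1.5,0,0,0],[0,0,1,0,0,0],[0,0,0,0,0,0]]])

```text
t: 30.53
tool_pos: [0.4334, 0.2875, 0.1011]
orientation: [2.123, 2.314, 0.008]
force: [-0.2, 0.0, -3.0]
opening: 0.0618
gripper_force: 35.0
```

The block is held: opening 62 mm, load about 3 N. Next I carry it to the green board.

Call:
arm_command(deltas=[[[0.02,-1,0,0,0,1.4],[0.02,-2,0,0,0,1.4],[0.02,-2.8,0,0,0,1.4],[0.02,-3,0,0,0,1.4],[0.02,-3.2,0,0,0,1.4],[0.02,-3.2,0,0,0,1.4],[0.02,-3.2,0,0,0,1.4],[0.02,-3.2,0,0,0,1.4],[0.02,-3,0,0,0,1.4],[0.02,-2.2,0,0,0,1.4],[0.02,-1.5,0,0,0,1.4],[0.02,-1,0,0,0,1.4]]])

```text
t: 31.53
tool_pos: [0.4334, -0.0082, 0.0971]
orientation: [-1.763, -2.6, 0.001]
force: [-0.1, 0.6, -2.8]
opening: 0.0618
gripper_force: 35.0
```

Call:
arm_command(deltas=[[[0,0,-1,0,0,0],[0,0,-1.5,0,0,0],[0,0,-1.2,0,0,0],[0,0,-0.5,0,0,0],[0,0,0,0,0,0],[0,0,0,0,0,0]]])

```text
t: 32.03
tool_pos: [0.4334, -0.006, 0.0551]
orientation: [-1.762, -2.6, 0.001]
force: [0.7, -0.7, -3.7]
opening: 0.0615
gripper_force: 35.0
```

```bash
python3 - <<'E'
from h import *
s=eyes.read_camera("side"); cv2.imwrite("pics/p10.png",cv2.resize(s[170:290,260:380],(400,400)))
st=monitor.read_state();print(st["tool_pos"],st["orientation"])
E
```

```text
[ 0.4340439  -0.00611941  0.05581075] [-1.76237110e+00 -2.60069536e+00 -1.36866536e-04]
```

View pics/p10.png

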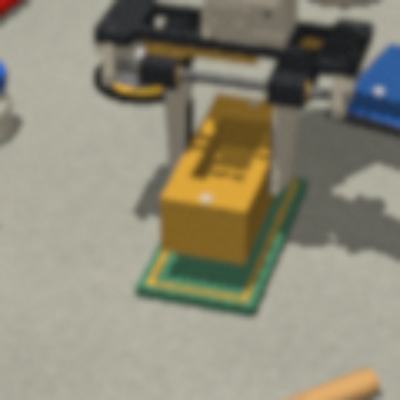

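The block hangs level over the board and lined up with its outline, at crop (215,220). I lower it by feel.

Call:
arm_command(deltas=[[[0.15,0,-1,0,0,0],[0,0,-0.8,0,0,0],[0,0,-0.5,0,0,0],[0,0,-0.2,0,0,0],[0,0,0,0,0,0]]])

```text
t: 32.5
tool_pos: [0.4346, -0.0064, 0.0296]
orientation: [-1.762, -2.599, 0.001]
force: [-0.7, -0.0, -5.0]
opening: 0.0619
gripper_force: 35.0
```

Call:
arm_command(deltas=[[[0,0,-0.1,0,0,0],[0,0,-0.1,0,0,0],[0,0,0,0,0,0]]])

```text
t: 32.75
tool_pos: [0.4356, -0.0065, 0.0287]
orientation: [1.763, 2.6, 0.0]
force: [-1.1, 0.7, -3.9]
opening: 0.0619
gripper_force: 35.0
```

Call:
arm_command(deltas=[[[0,0,-0.1,0,0,0],[0,0,0,0,0,0]]])

```text
t: 32.92
tool_pos: [0.4355, -0.0065, 0.0277]
orientation: [1.763, 2.6, 0.0]
force: [0.2, 0.2, -3.6]
opening: 0.062
gripper_force: 35.0
```

Call:
arm_command(deltas=[[[0,0,-0.1,0,0,0],[0,0,0,0,0,0]]])

```text
t: 33.08
tool_pos: [0.4357, -0.0065, 0.0269]
orientation: [1.762, 2.6, 0.0]
force: [0.5, 0.3, -1.8]
opening: 0.0617
gripper_force: 35.0
```

Call:
arm_command(deltas=[[[0,0,-0.07,0,0,0],[0,0,0,0,0,0]]])

```text
t: 33.25
tool_pos: [0.4357, -0.0065, 0.0269]
orientation: [1.763, 2.6, 0.0]
force: [-4.9, 0.3, 7.6]
opening: 0.0618
gripper_force: 35.0
```

Call:
arm_command(deltas=[[[0,0,0,0,0,0],[0,0,0,0,0,0],[0,0,0,0,0,0],[0,0,0,0,0,0],[0,0,0,0,0,0],[0,0,0,0,0,0],[0,0,0,0,0,0]]], gripper=1)

```text
t: 33.83
tool_pos: [0.4354, -0.0065, 0.0259]
orientation: [1.763, 2.6, -0.0]
force: [-0.1, 0.2, -0.0]
opening: 0.0929
gripper_force: 0.0
```

Call:
arm_command(deltas=[[[0,0,0.5,0,0,0],[0,0,1.5,0,0,0],[0,0,3,0,0,0],[0,0,3,0,0,0],[0,0,3,0,0,0],[0,0,2,0,0,0],[0,2,2,0,0,0],[0,3,0,0,0,0],[0,3,0,0,0,0],[0,3,0,0,0,0],[0,3,0,0,0,0],[0,3,0,0,0,0]]])

```text
t: 34.83
tool_pos: [0.4353, 0.165, 0.1765]
orientation: [1.763, 2.6, 0.001]
force: [0.6, -0.1, -0.1]
opening: 0.0929
gripper_force: 0.0
```

Call:
arm_command(deltas=[[[0,3,0,0,0,0],[0,3,0,0,0,0],[0,3,0,0,0,0],[0,2,0,0,0,0],[0,0,0,0,0,0],[0,0,0,0,0,0],[0,0,0,0,0,0]]])

```text
t: 35.42
tool_pos: [0.4353, 0.273, 0.1759]
orientation: [1.762, 2.601, -0.001]
force: [0.4, -0.0, -0.7]
opening: 0.0931
gripper_force: 0.0
```

```bash
python3 - <<'E'
from h import *
t=eyes.read_camera("top"); cv2.imwrite("pics/p11.png",t)
print("block",rect("top",mask(t,(15,110,50),(30,255,255),(268,195,80,62)),.010))
E
```

```text
block (array([436.7,  -5.8]), array([168.8,  75.2]), -68.2, 1625)
```

View pics/p11.png

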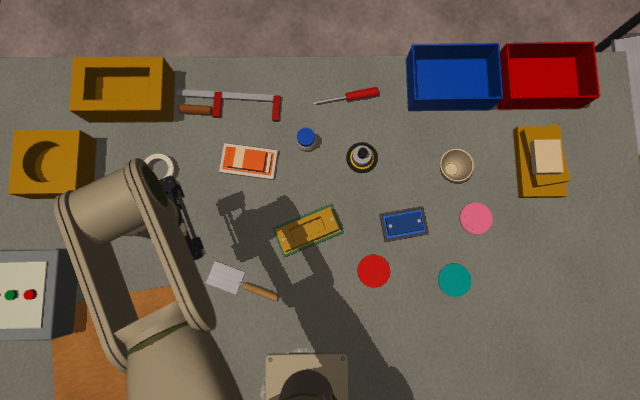

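All four pieces sit on their own places: block (308,230), cover (404,224), cast (249,161) and weight (362,157). The jar (306,138) and bowl (457,165) have not moved, and the arm is clear. I hand in the job.

```bash
python3 -c "
from plant import ticket
print(ticket.close_job())"
```

```text
the job is handed in; nothing more can be done
None
```

The stack is taken apart and handed in at about 35 s: each piece looks centred, aligned and released on its own place in the last pictures, with the bowl and jar where they were; the hand-in returned no verdict.

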